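# Save the sound generator feet

### The arm

A 6-joint arm with a two-finger parallel gripper is mounted at the origin on the work surface. World frame = base frame: x ahead of the robot, y to its left, z up, the work surface at z = 0. Lengths are in m, angles in rad, forces in N, time in s.
With the tool pointing down it reaches from about 0.275 to 0.725 m from the base axis. Payload 15.9 kg.
Tool frame: the origin (TCP) lies midway between the tips of the shut fingers; the grasp point (between the pads) lies 19 mm behind it; z points along the fingers, y is the direction in which the jaws open and shut (so a half turn about z gives the same grasp; the last joint's range is limited). The gripper opens to 85 mm and grips with 20 to 120 N. Pads are 22 mm wide; open, the fingers measure 114 mm over their backs; the gripper's body (76 mm by 85 mm) begins 54 mm behind the grasp point. The pads swing forward as they close: fully open they stand 13 mm farther back than shut.
Start: joints at [1.333, 0.213, -0.034, 1.323, 0, 1.571], TCP at [0.118, 0.486, 0.205] pointing down, gripper open.
Joint ranges: [-2.98, 2.98], [-0.74, 1.72], [-1.14, 1.35], [-2.1, 2.04], [-1.57, 1.44], [-3.14, 3.14]. Speed limits (rad/s): [1.89, 1.89, 2.39, 2.57, 3.14, 3.14].

### API

Orientations are given as a unit quaternion [w, x, y, z].
In Python, from rig import sense, camera, order gives the robot as it stands. The module is installed in compiled form; this text tells all that it offers.
- The arm moves only by the tool carry_out, never from a script. Its argument "series" is a list of rows, each a list of 3 entries, a list of its own where there are three numbers: the closure, from -1 (fully open) to 1 (shut), then the shift along the tool's x, y, z in m, then the turn about the tool's z in degrees. In form: [[gripper, [dx, dy, dz], twist], ...]. A call has 1 to 12 rows; each row shifts and turns the commanded pose from where the row before left it, along the tool's axes as they then stand; what a row does not reach is not made up. A row lasts 1/10 s, in which the tool goes at most 50 mm and 8.59 degrees, less where a joint would pass 70% of its speed; a pose out of reach is approached as far as the arm can. A call is refused whole if a number of a shift passes 0.05 or a number of a turn 8.59, either way. A call with a gripper value outside its range is refused whole. The fingers move at their own pace and stop on an object; "squeeze" is the grip in N (left out, the last holds). Time passes only in rows, so rows that do not move let the fingers close. It gives the time, the measured TCP pose, the force and the opening at its end, in the units of the state.
- sense(): the state, without advancing time (a new reading comes with each control period).
- camera(name): name is "scene" or "top"; returns a dict with "image" (384x512x3 uint8, red, green, blue), "fx", "fy", "cx", "cy" (pixels), "R" (3x3) and "t" (3): a world point X has camera coordinates R X + t. Camera axes: x right, y down, z forward; pixel columns grow to the right and rows downward; lengths in m; the calibration is good to about 2 mm. A picture is of the moment at which its call begins. There is no depth.
- order.finish_job(): hands the job in, once; it reports no verdict.
The state is a dict: "time_s": time; "q": joint angles; "qvel": joint speeds; "joint_efforts": joint torques, N m; "tcp_pos": TCP position; "eef_rot": TCP orientation; "force": force on the tool from outside, world axes, zero at the start; "ft_torque": the same for the moment, N m; "grip_width": finger opening in m.
Only numpy, scipy, OpenCV 4.12 (cv2) and the standard library are available. Lean on these libraries where they do the work, as an engineer would, in place of code of your own. Each camera call takes 0.05 s, during which the arm holds its last target.

### The job

Most of the four old rubber mounts off the generator have perished and gone soft, though they all look alike: find out which are still sound by squeezing the rubber down level with the rim of its steel cup, not more than a couple of millimetres below it and without forcing it, and feeling how hard it pushes back. Stand every mount that is still firm upright in the long compartment of the toolbox tray on the work side, to keep as a spare, and let go of it. Leave the soft ones standing where they are for the scrap, and the extension bar, wheel chock and vent brush where they lie.

Things in the scene. Friction and masses are not known exactly. Their poses are not given: they have to be found in the camera images.
- mount_a_mid (a point): centre, 17 mm above the underside, of one of four identical-looking loose round generator mounts standing upright on the trestle: plain steel cup 50 mm in diameter, 28 mm tall, closed below, black rubber in its mouth, 34 mm tall in all, about 0.15 kg; z points up out of the mouth, the cup rim is 11 mm above this point. Gripped across the outside of the cup
- mount_a_rubber: rubber of mount_a: disc 41 mm across in a mouth of 44 mm; origin at the centre of its top face, free 6 mm above the rim; sinks straight down when pressed, springs back, bottoms hard at 12 mm. Push-back grows evenly with depth: pressed level with the rim (6 mm), about 15 N if sound, 6 to 7 N if perished. Softness cannot be seen; how many are sound is not known
- mount_b_mid (a point): centre, 17 mm above the underside, of one of four identical-looking loose round generator mounts standing upright on the trestle: plain steel cup 50 mm in diameter, 28 mm tall, closed below, black rubber in its mouth, 34 mm tall in all, about 0.15 kg; z points up out of the mouth, the cup rim is 11 mm above this point. Gripped across the outside of the cup
- mount_b_rubber: rubber of mount_b: disc 41 mm across in a mouth of 44 mm; origin at the centre of its top face, free 6 mm above the rim; sinks straight down when pressed, springs back, bottoms hard at 12 mm. Push-back grows evenly with depth: pressed level with the rim (6 mm), about 15 N if sound, 6 to 7 N if perished. Softness cannot be seen; how many are sound is not known
- mount_c_mid (a point): centre, 17 mm above the underside, of one of four identical-looking loose round generator mounts standing upright on the trestle: plain steel cup 50 mm in diameter, 28 mm tall, closed below, black rubber in its mouth, 34 mm tall in all, about 0.15 kg; z points up out of the mouth, the cup rim is 11 mm above this point. Gripped across the outside of the cup
- mount_c_rubber: rubber of mount_c: disc 41 mm across in a mouth of 44 mm; origin at the centre of its top face, free 6 mm above the rim; sinks straight down when pressed, springs back, bottoms hard at 12 mm. Push-back grows evenly with depth: pressed level with the rim (6 mm), about 15 N if sound, 6 to 7 N if perished. Softness cannot be seen; how many are sound is not known
- mount_d_mid (a point): centre, 17 mm above the underside, of one of four identical-looking loose round generator mounts standing upright on the trestle: plain steel cup 50 mm in diameter, 28 mm tall, closed below, black rubber in its mouth, 34 mm tall in all, about 0.15 kg; z points up out of the mouth, the cup rim is 11 mm above this point. Gripped across the outside of the cup
- mount_d_rubber: rubber of mount_d: disc 41 mm across in a mouth of 44 mm; origin at the centre of its top face, free 6 mm above the rim; sinks straight down when pressed, springs back, bottoms hard at 12 mm. Push-back grows evenly with depth: pressed level with the rim (6 mm), about 15 N if sound, 6 to 7 N if perished. Softness cannot be seen; how many are sound is not known
- tray_floor (a point): middle of the floor of the empty long compartment (288 mm in x, 94 mm in y) of the work-side tray of the red cantilever toolbox: fixed, 400 mm long, standing open on the robot's right, trays swung out, half lids hanging outside. x is the box's long axis, y points out to the work side. Floor 122 mm above the trestle, 2 mm walls rise 48 mm above it; a partition and sockets beyond +x
- extension_bar: chrome socket extension bar, 250 mm long (x), 20 mm across its thick ends, lying on the trestle; origin on the underside at mid-length; bystander
- wheel_chock: yellow plastic wheel chock, wedge 160 x 85 x 85 mm, standing on the trestle beyond the mounts; origin at the centre of its underside; bystander
- vent_brush: grey plastic interior vent brush, 175 mm long (x), 12 mm thick, lying crosswise near the robot; origin on the underside at mid-length; bystander
Things that resemble listed ones, but are neither listed nor needed, are in the scene too. What is shaped like the part that bears mount_c_mid but blue is not meant.

How it is judged:
On the way:
1. a sound mount is felt: its rubber is squeezed to within 2 mm of level with its cup rim and pushes back with over 9.5 N for 0.2 s (((z of mount_a_rubber in the frame of mount_a_mid below 0.013 m and contact force between the fingers and mount_a_rubber above 9.5 N) or (z of mount_b_rubber in the frame of mount_b_mid below 0.013 m and contact force between the fingers and mount_b_rubber above 9.5 N) or (z of mount_c_rubber in the frame of mount_c_mid below 0.013 m and contact force between the fingers and mount_c_rubber above 9.5 N) or (z of mount_d_rubber in the frame of mount_d_mid below 0.013 m and contact force between the fingers and mount_d_rubber above 9.5 N))), for 0.2 s.
At the end, for the whole second after the job is handed in: each firm mount stands on the floor of the tray's long compartment, each soft one within 30 mm of where it stood, all upright (within 0.15 rad), released and still; firm and soft are told apart by how far the free rubber sinks under its own weight (about 0.1 or 0.2 mm) (((z of mount_a_rubber in the frame of mount_a_mid below 0.016885 m and distance of mount_a_mid from where it was at the start of the episode below 0.03 m) or (z of mount_a_rubber in the frame of mount_a_mid above 0.016885 m and x of mount_a_mid in the frame of tray_floor between -0.144 and 0.144 m and y of mount_a_mid in the frame of tray_floor between -0.047 and 0.047 m and z of mount_a_mid in the frame of tray_floor between 0 and 0.022 m)) and angle between each of mount_a_mid, mount_b_mid, mount_c_mid, mount_d_mid's own z axis and vertical below 0.15 rad and linear speed of each of mount_a_rubber, mount_b_rubber, mount_c_rubber, mount_d_rubber below 0.02 m/s and ((z of mount_b_rubber in the frame of mount_b_mid below 0.016885 m and distance of mount_b_mid from where it was at the start of the episode below 0.03 m) or (z of mount_b_rubber in the frame of mount_b_mid above 0.016885 m and x of mount_b_mid in the frame of tray_floor between -0.144 and 0.144 m and y of mount_b_mid in the frame of tray_floor between -0.047 and 0.047 m and z of mount_b_mid in the frame of tray_floor between 0 and 0.022 m)) and ((z of mount_c_rubber in the frame of mount_c_mid below 0.016885 m and distance of mount_c_mid from where it was at the start of the episode below 0.03 m) or (z of mount_c_rubber in the frame of mount_c_mid above 0.016885 m and x of mount_c_mid in the frame of tray_floor between -0.144 and 0.144 m and y of mount_c_mid in the frame of tray_floor between -0.047 and 0.047 m and z of mount_c_mid in the frame of tray_floor between 0 and 0.022 m)) and ((z of mount_d_rubber in the frame of mount_d_mid below 0.016885 m and distance of mount_d_mid from where it was at the start of the episode below 0.03 m) or (z of mount_d_rubber in the frame of mount_d_mid above 0.016885 m and x of mount_d_mid in the frame of tray_floor between -0.144 and 0.144 m and y of mount_d_mid in the frame of tray_floor between -0.047 and 0.047 m and z of mount_d_mid in the frame of tray_floor between 0 and 0.022 m))); the robot touches nothing.
It fails at once if a mount's rubber is squeezed more than 3.5 mm below its cup rim (z of mount_a_rubber in the frame of mount_a_mid below 0.0075 m or z of mount_b_rubber in the frame of mount_b_mid below 0.0075 m or z of mount_c_rubber in the frame of mount_c_mid below 0.0075 m or z of mount_d_rubber in the frame of mount_d_mid below 0.0075 m).
It fails at once if the robot pushes on a mount's rubber with more than 28 N (contact force between any of the arm, the fingers and mount_a_rubber above 28 N or contact force between any of the arm, the fingers and mount_b_rubber above 28 N or contact force between any of the arm, the fingers and mount_c_rubber above 28 N or contact force between any of the arm, the fingers and mount_d_rubber above 28 N).
It fails at once if the extension bar, wheel chock or vent brush is shifted by more than 25 mm (distance of any of extension_bar, wheel_chock, vent_brush from where it was at the start of the episode above 0.025 m).
It also fails if it takes over 58 s, if anything falls off the work surface, if the arm or the gripper's body presses on something with over 40 N, if the wrist force passes 120 N, or if a joint passes its speed limit or range.

## Working session

There is one attempt and no reset: what is moved stays moved. The work goes in short steps, Python scripts to look and compute and a tool call to move; the robot and the scene stay as the last step left them, time stands still between calls to the robot, and variables do not carry over. Pictures are saved under pics/ and viewed, and the job is handed in when it is done.

Besides the shell and the picture viewer there is one more tool, called after "Call:" as name(argument=value, ...) on one line, values as JSON. carry_out: Moves the arm, as the interface text tells. Its arguments: {"type":"object","properties":{"series":{"type":"array","items":{"type":"array"}},"squeeze":{"type":"number"}},"required":["series"]}

```bash
mkdir -p pics; python3 - <<'E'
from rig import sense,camera
import cv2,numpy as np,pickle
s=sense();print({k:np.round(v,3) for k,v in s.items()})
for n in("scene","top"):
    c=camera(n);pickle.dump(c,open(n+".pkl","wb"))
    cv2.imwrite(f"pics/{n}0.png",cv2.resize(c["image"][:,:,::-1],(800,600),interpolation=cv2.INTER_CUBIC))
    print(n,c["fx"],c["fy"],c["cx"],c["cy"],np.round(c["R"],3),np.round(c["t"],3))
E
```

```text
{'time_s': np.float64(0.0), 'q': array([ 1.333,  0.213, -0.035,  1.324,  0.   ,  1.571]), 'qvel': array([ 0.001, -0.002, -0.002,  0.001,  0.001,  0.001]), 'joint_efforts': array([ 1.0000e-03, -6.8616e+01,  4.8712e+01,  1.8000e-02,  0.0000e+00,
        0.0000e+00]), 'tcp_pos': array([0.118, 0.486, 0.204]), 'eef_rot': array([-0.   ,  0.119,  0.993, -0.001]), 'force': array([-0.121, -0.217, -0.284]), 'ft_torque': array([-0.06 , -0.027,  0.005]), 'grip_width': np.float64(0.085)}
scene 397.28933829827474 397.28933829827474 252.32071161873773 192.9186857692131 [[ 0.715  0.699 -0.014]
 [ 0.576 -0.6   -0.555]
 [-0.396  0.389 -0.832]] [-0.442 -0.241  1.248]
top 404.78726771677805 404.78726771677805 254.6237246333622 192.4635461426194 [[ 0.01  -1.    -0.005]
 [-0.99  -0.01  -0.137]
 [ 0.137  0.006 -0.991]] [0.039 0.582 1.165]
```

View pics/scene0.png

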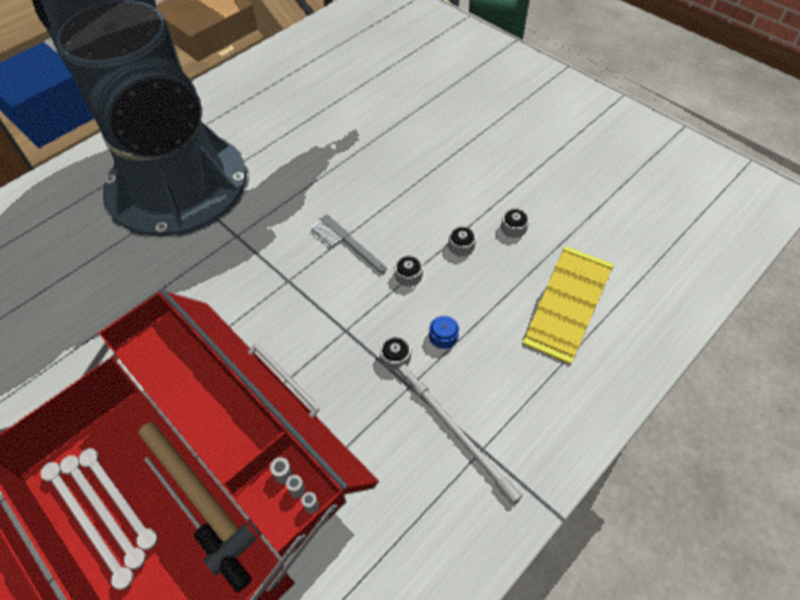

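View pics/top0.png

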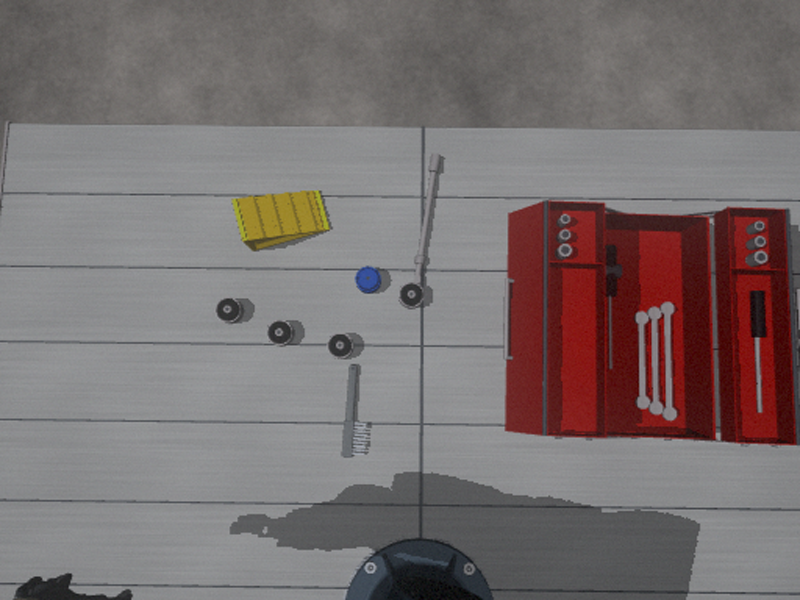

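The top view shows four black-rubbered mounts at about (229,309), (280,331), (341,344) and (411,294). The blue object at (368,280) is the decoy. The fourth mount sits right at the end of the extension bar. The work-side tray's long compartment is around x 548–604, y 265–432.

```bash
cat > h.py <<'E'
import numpy as np,cv2,pickle
def ray(c,u,v,z):
    R=np.array(c["R"]);t=np.array(c["t"]);C=-R.T@t
    d=R.T@np.array([(u-c["cx"])/c["fx"],(v-c["cy"])/c["fy"],1]);return C+d*(z-C[2])/d[2]
def proj(c,X):
    p=np.array(c["R"])@X+np.array(c["t"]);return c["fx"]*p[0]/p[2]+c["cx"],c["fy"]*p[1]/p[2]+c["cy"]
def tri(cs,ps):
    A=[];b=[]
    for c,(u,v) in zip(cs,ps):
        R=np.array(c["R"]);t=np.array(c["t"])
        for k,x in((0,(u-c["cx"])/c["fx"]),(1,(v-c["cy"])/c["fy"])):
            A.append(R[k]-x*R[2]);b.append(x*t[2]-t[k])
    return np.linalg.lstsq(np.array(A),np.array(b),rcond=None)[0]
def load(): return pickle.load(open("scene.pkl","rb")),pickle.load(open("top.pkl","rb"))
E
python3 - <<'E'
from h import *
s,t=load()
k=512/800
guess={'scene':[(515,219),(462,238),(408,267),(395,349)],'top':[(229,309),(280,331),(341,344),(411,294)]}
out={}
for n,c in(('scene',s),('top',t)):
    g=c["image"].max(axis=2)
    for i,(u,v) in enumerate(guess[n]):
        u,v=int(u*k),int(v*k);r=13
        m=(g[v-r:v+r+1,u-r:u+r+1]<62).astype(np.uint8)
        cs,_=cv2.findContours(m,cv2.RETR_EXTERNAL,cv2.CHAIN_APPROX_NONE)
        cs=max(cs,key=cv2.contourArea);h=cv2.convexHull(cs);e=cv2.fitEllipse(h);
        p=(e[0][0]+u-r,e[0][1]+v-r);out[n,i]=p
        print(n,i,np.round(p,2),np.round(e[1],1),cv2.contourArea(h),np.round(ray(c,*p,.034),4))
for i in range(4): print(i,np.round(tri((s,t),(out['scene',i],out['top',i])),4))
a=cv2.resize(t["image"][150:250,120:300,::-1],None,fx=4,fy=4,interpolation=cv2.INTER_CUBIC)
cv2.imwrite("pics/topc.png",a)
a=cv2.resize(s["image"][120:240,230:350,::-1],None,fx=5,fy=5,interpolation=cv2.INTER_CUBIC)
cv2.imwrite("pics/scc.png",a)
a=cv2.resize(t["image"][120:290,310:480,::-1],None,fx=3.5,fy=3.5,interpolation=cv2.INTER_CUBIC)
cv2.imwrite("pics/tray.png",a)
a=cv2.resize(s["image"][180:330,40:250,::-1],None,fx=3.8,fy=3.8,interpolation=cv2.INTER_CUBIC)
cv2.imwrite("pics/tray_s.png",a)
E
```

```text
scene 0 [329.59 139.45] [10.5 13.2] 102.5 [0.5685 0.3674 0.034 ]
scene 1 [295.52 151.17] [11.4 13.5] 110.5 [0.5266 0.2673 0.034 ]
scene 2 [260.97 170.35] [11.6 14.2] 122.0 [0.503  0.1516 0.034 ]
scene 3 [252.48 223.54] [13.7 15.6] 161.0 [0.6019 0.0173 0.034 ]
top 0 [145.71 197.72] [13.1 13.4] 132.0 [0.5633 0.3704 0.034 ]
top 1 [178.72 212.4 ] [12.9 13.5] 130.5 [0.5202 0.27   0.034 ]
top 2 [217.5  220.58] [13.2 13.8] 131.0 [0.4971 0.154  0.034 ]
top 3 [263.03 188.17] [12.6 13.4] 126.5 [0.5955 0.0198 0.034 ]
0 [0.5647 0.3731 0.0262]
1 [0.5217 0.2725 0.0252]
2 [0.4981 0.1555 0.0255]
3 [0.5975 0.0203 0.0244]
```

View pics/topc.png

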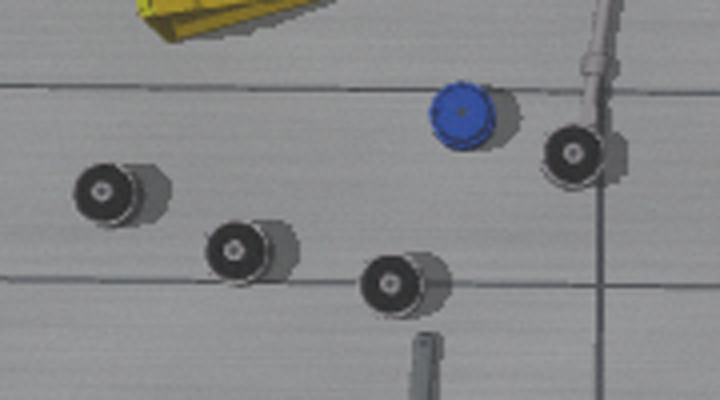

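View pics/scc.png

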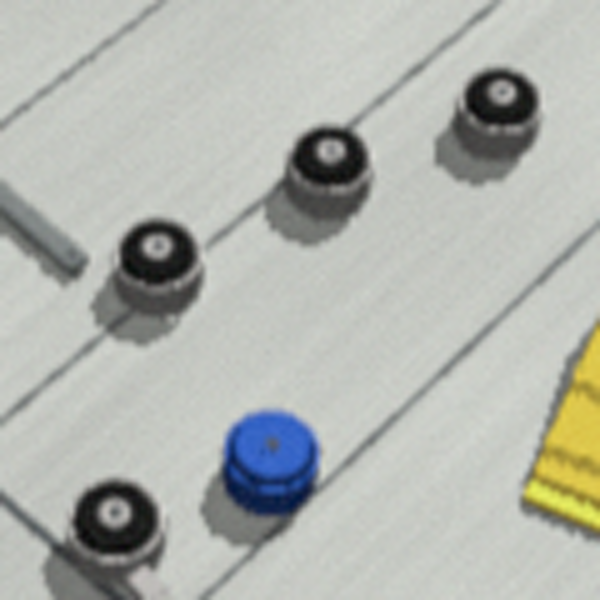

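View pics/tray.png

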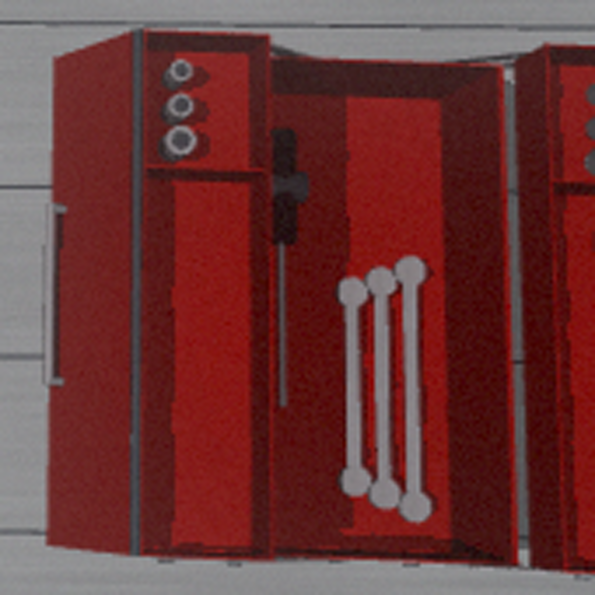

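View pics/tray_s.png

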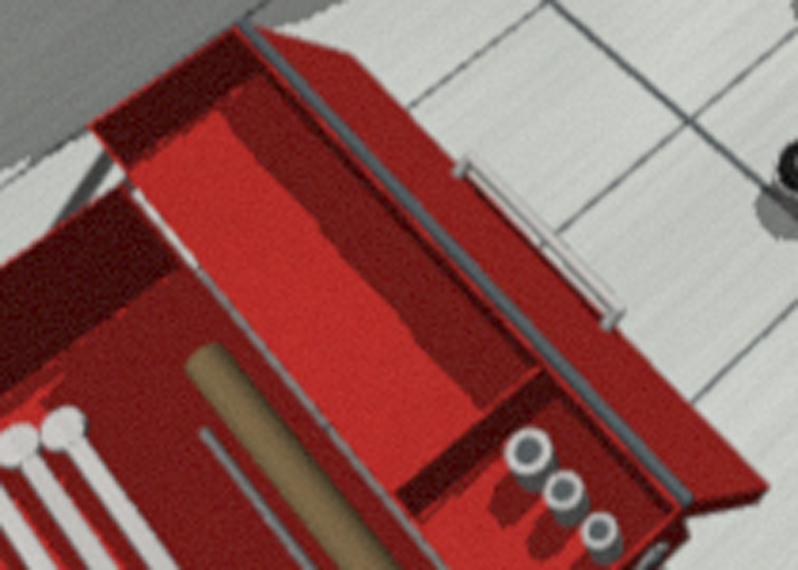

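```bash
cat >> h.py <<'E'
def tool_axes(q):
    from scipy.spatial.transform import Rotation as Ro
    return Ro.from_quat([q[1],q[2],q[3],q[0]]).as_matrix()
def delta(target):
    from rig import sense
    s=sense();M=tool_axes(s["eef_rot"]);d=M.T@(np.array(target)-s["tcp_pos"])
    y=M[:,1]
    print("tcp",np.round(s["tcp_pos"],4),"yaw_y",round(float(np.degrees(np.arctan2(y[1],y[0]))),1),"tilt",round(float(np.degrees(np.arccos(-M[2,2]))),2),"F",np.round(s["force"],2),"w",round(float(s["grip_width"]),4),"t",round(float(s["time_s"]),2),"d_tool",np.round(d,4))
E
python3 - <<'E'
from h import *
s,t=load()
# tray rim corners (crop px /3.5 + offset) top; at z=.170
for nm,(u,v) in dict(outL_top=(140,30),inL_bot=(140,552),R_bot=(270,557),R_top=(268,38),partL=(145,168),partR=(265,175)).items():
    print('top',nm,np.round(ray(t,u/3.5+310,v/3.5+120,.17),3))
for nm,(u,v) in dict(nearouter=(240,28),nearinner=(92,125),farouter=(690,500),partOut=(555,370),partIn=(398,495)).items():
    print('sc',nm,np.round(ray(s,u/3.8+40,v/3.8+180,.17),3))
# chock near edge, bar end, brush end
for nm,(u,v) in dict(barend=(418,265),bartop=(436,155),brushend=(354,366),chock=(250,250),chockR=(328,232)).items(): print(nm,np.round(ray(t,u*.64,v*.64,.01),3))
delta([0.5655,0.369,0.10])
E
```

```text
top outL_top [ 0.741 -0.213  0.17 ]
top inL_bot [ 0.344 -0.204  0.17 ]
top R_bot [ 0.342 -0.299  0.17 ]
top R_top [ 0.735 -0.311  0.17 ]
top partL [ 0.632 -0.214  0.17 ]
top partR [ 0.627 -0.305  0.17 ]
sc nearouter [ 0.351 -0.202  0.17 ]
sc nearinner [ 0.347 -0.298  0.17 ]
sc farouter [ 0.745 -0.208  0.17 ]
sc partOut [ 0.647 -0.21   0.17 ]
sc partIn [ 0.641 -0.305  0.17 ]
barend [0.657 0.006 0.01 ]
bartop [ 0.883 -0.029  0.01 ]
brushend [0.458 0.128 0.01 ]
chock [0.684 0.338 0.01 ]
chockR [0.722 0.185 0.01 ]
tcp [0.1177 0.4856 0.2041] yaw_y 76.4 tilt 0.06 F [ 0.09 -0.26 -0.54] w 0.0855 t 0.1 d_tool [-0.4627 -0.0077  0.1041]
```

The compartment spans about x 0.347–0.635 and y −0.207 to −0.301, so its centre is near (0.49, −0.255). The bar end lies about 10 mm beyond mount 3. I'll start with the leftmost mount and shut the fingers on the way.

Call:
carry_out(series=[[1,[-0.0386,-0.0006,0.008],0],[1,[-0.0386,-0.0006,0.008],0],[1,[-0.0386,-0.0006,0.008],0],[1,[-0.0386,-0.0006,0.008],0],[1,[-0.0386,-0.0006,0.008],0],[1,[-0.0386,-0.0006,0.008],0],[1,[-0.0386,-0.0006,0.008],0],[1,[-0.0386,-0.0006,0.008],0],[1,[-0.0386,-0.0006,0.008],0],[1,[-0.0386,-0.0006,0.008],0],[1,[-0.0386,-0.0006,0.008],0],[1,[-0.0386,-0.0006,0.008],0]], squeeze=40)

```text
time_s: 1.3
tcp_pos: [0.5675, 0.369, 0.1077]
eef_rot: [-0.0, 0.119, 0.993, -0.0]
force: [-1.4, 0.9, 0.4]
grip_width: 0.0002
```

Call:
carry_out(series=[[1,[0,0,0],0],[1,[0,0,0],0],[1,[0,0,0],0]])

```text
time_s: 1.6
tcp_pos: [0.5655, 0.3701, 0.1086]
eef_rot: [-0.0, 0.118, 0.993, -0.0]
force: [-0.0, 1.2, 0.2]
grip_width: 0.0004
```

```bash
python3 -c "
from h import *
delta([0.5655,0.369,0.045])"
```

```text
tcp [0.5655 0.3701 0.1086] yaw_y 76.4 tilt 0.02 F [-0.04  1.24  0.16] w 0.0004 t 1.6 d_tool [-0.0003 -0.0011  0.0636]
```

Call:
carry_out(series=[[1,[0,0,0.015],0],[1,[0,0,0.015],0],[1,[0,0,0.015],0],[1,[0,0,0.015],0],[1,[0,0,0.007],0],[1,[0,0,0],0],[1,[0,0,0],0]])

```text
time_s: 2.3
tcp_pos: [0.5662, 0.3703, 0.0425]
eef_rot: [0.0, 0.118, 0.993, 0.0]
force: [0.4, 0.7, 0.9]
grip_width: -0.0
```

```bash
python3 - <<'E'
from h import *
from rig import camera
delta([0.5655,0.369,0.028])
for n in("scene","top"):
    c=camera(n);u,v=map(int,proj(c,np.array([.566,.369,.034])))
    a=c["image"][max(v-45,0):v+45,u-55:u+55,::-1]
    cv2.imwrite(f"pics/p0{n}.png",cv2.resize(a,None,fx=5,fy=5,interpolation=cv2.INTER_CUBIC))
E
```

```text
tcp [0.5662 0.3703 0.0425] yaw_y 76.4 tilt 0.05 F [0.44 0.71 0.92] w -0.0 t 2.3 d_tool [ 0.0004 -0.0014  0.0145]
```

View pics/p0scene.png

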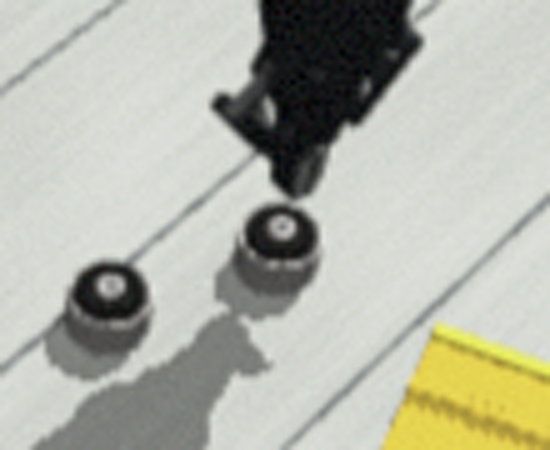

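View pics/p0top.png

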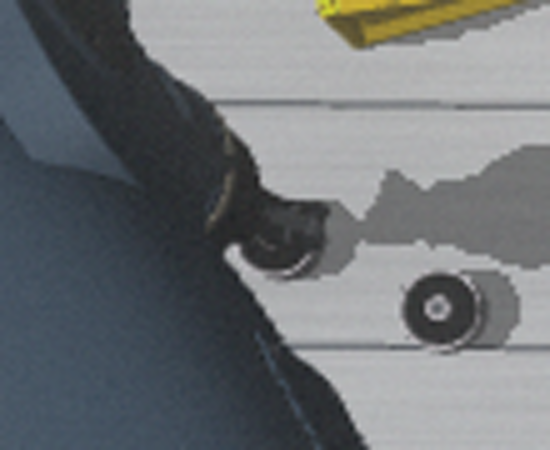

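```bash
python3 - <<'E'
from h import *
from rig import camera,sense
p=sense()["tcp_pos"];print(p,sense()["time_s"])
for n in("scene","top"):
    c=camera(n);im=c["image"][:,:,::-1].copy()
    u,v=proj(c,p);print(n,u,v, -np.array(c["R"]).T@c["t"])
    x0,y0=int(u)-30,int(v)-30
    a=cv2.resize(im[y0:y0+60,x0:x0+60],None,fx=9,fy=9,interpolation=cv2.INTER_CUBIC)
    def mk(P,col):
        U,V=proj(c,np.array(P));cv2.drawMarker(a,(int((U+.5-x0)*9),int((V+.5-y0)*9)),col,cv2.MARKER_CROSS,20,2)
    mk(p,(0,255,255));mk([.5655,.369,.034],(255,0,255));mk(p+[0,0,.07],(0,255,0))
    cv2.imwrite(f"pics/p0b{n}.png",a)
E
```

```text
[0.56653585 0.37023991 0.04257036] 2.4
scene 330.0932168381731 136.53890421445118 [ 0.94946049 -0.32175226  0.89791107]
top 145.01950335852104 196.26304775572893 [0.41598891 0.03729164 1.23371445]
```

View pics/p0bscene.png

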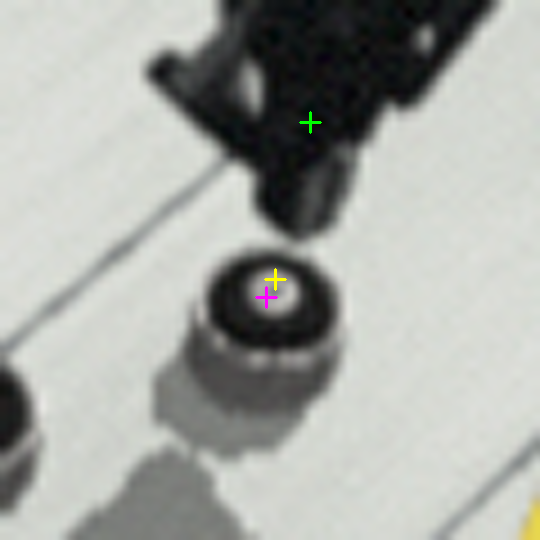

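View pics/p0btop.png

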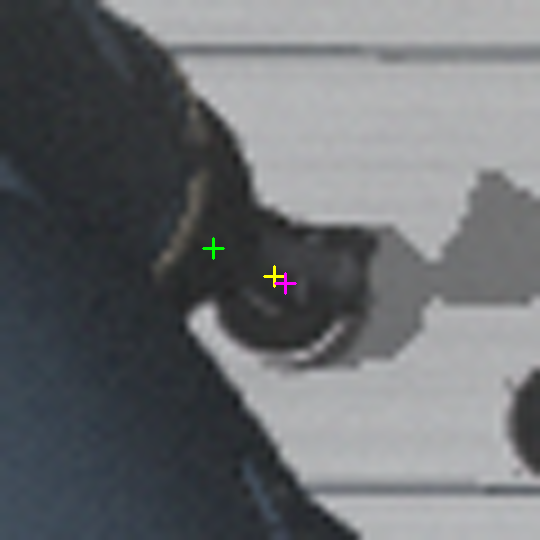

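The tip seen in the scene view at (297,238) sits about 20 mm higher along the tool axis than the projected TCP at (275,280). The axis itself points at the mount. I'll find contact by force, in small steps.

Call:
carry_out(series=[[1,[0,-0.001,0.002],0],[1,[0,0,0.002],0],[1,[0,0,0.002],0],[1,[0,0,0],0]])

```text
time_s: 2.9
tcp_pos: [0.5658, 0.3687, 0.035]
eef_rot: [-0.0, 0.119, 0.993, -0.0]
force: [0.5, 0.5, 0.1]
grip_width: -0.0001
```

Call:
carry_out(series=[[1,[0,0,0.001],0],[1,[0,0,0.001],0],[1,[0,0,0],0]])

```text
time_s: 3.2
tcp_pos: [0.566, 0.3688, 0.0334]
eef_rot: [-0.0, 0.119, 0.993, -0.0]
force: [0.1, 0.0, 0.9]
grip_width: -0.0
```

Call:
carry_out(series=[[1,[0,0,0.001],0],[1,[0,0,0.001],0],[1,[0,0,0],0]])

```text
time_s: 3.5
tcp_pos: [0.5659, 0.3688, 0.0313]
eef_rot: [-0.0, 0.119, 0.993, -0.0]
force: [0.3, 0.4, -0.1]
grip_width: 0.0002
```

```bash
cat > look.py <<'E'
from h import *
from rig import camera,sense
import sys
def look(name,cams=("scene",),r=30):
    p=np.array(sense()["tcp_pos"]);M=tool_axes(sense()["eef_rot"]);outs=[]
    for n in cams:
        c=camera(n);im=c["image"][:,:,::-1]
        u,v=proj(c,p);x0,y0=int(u)-r,int(v)-r;x0=max(x0,0);y0=max(y0,0);k=540/(2*r)
        a=cv2.resize(im[y0:y0+2*r,x0:x0+2*r],None,fx=k,fy=k,interpolation=cv2.INTER_CUBIC)
        for h,col in((0,(0,255,255)),(.02,(0,255,0)),(.04,(255,255,0))):
            U,V=proj(c,p-M[:,2]*h);cv2.drawMarker(a,(int((U+.5-x0)*k),int((V+.5-y0)*k)),col,cv2.MARKER_CROSS,14,1)
        cv2.imwrite(f"pics/{name}_{n}.png",a)
    delta(p)
look(sys.argv[1],sys.argv[2].split(","),int(sys.argv[3]))
E
python3 look.py a1 scene 30
```

```text
tcp [0.566  0.3688 0.0314] yaw_y 76.4 tilt 0.01 F [ 0.48 -0.21  0.3 ] w 0.0002 t 3.55 d_tool [ 0.     -0.      0.0001]
```

View pics/a1_scene.png

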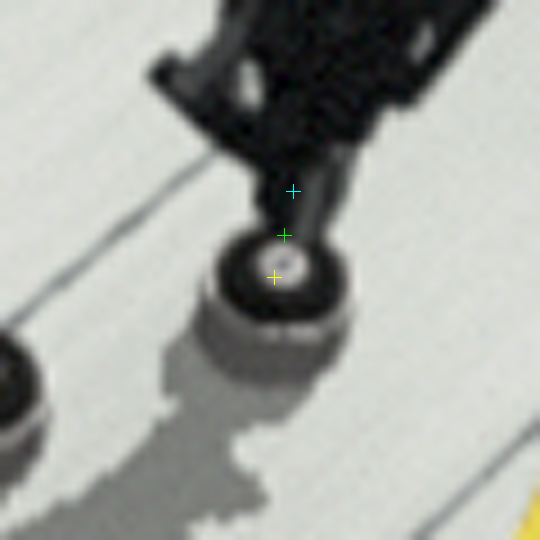

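Call:
carry_out(series=[[1,[0,0,0.001],0],[1,[0,0,0.001],0],[1,[0,0,0.001],0],[1,[0,0,0],0]])

```text
time_s: 3.95
tcp_pos: [0.5659, 0.3687, 0.0283]
eef_rot: [-0.0, 0.119, 0.993, -0.0]
force: [-0.1, -0.5, -1.5]
grip_width: -0.0
```

Call:
carry_out(series=[[1,[0,0,0.001],0],[1,[0,0,0.001],0],[1,[0,0,0],0]])

```text
time_s: 4.25
tcp_pos: [0.5659, 0.3688, 0.0263]
eef_rot: [-0.0, 0.119, 0.993, -0.0]
force: [0.5, -0.0, 1.5]
grip_width: 0.0001
```

```bash
python3 look.py a2 scene,top 30
```

```text
tcp [0.566  0.3688 0.0265] yaw_y 76.4 tilt 0.0 F [-0.81  0.15 -0.02] w -0.0001 t 4.35 d_tool [ 0.0001 -0.      0.0001]
```

View pics/a2_scene.png

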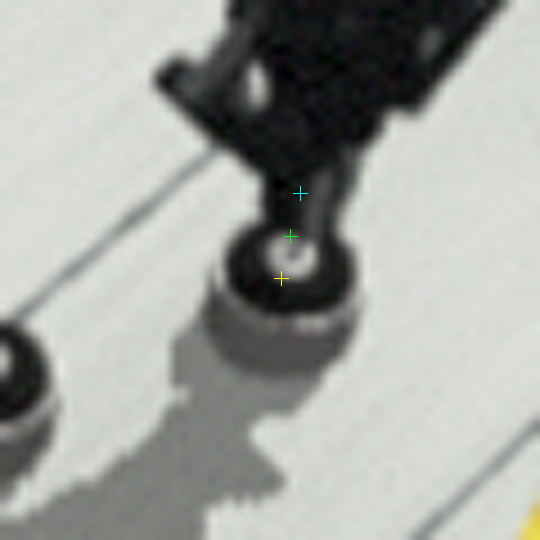

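View pics/a2_top.png

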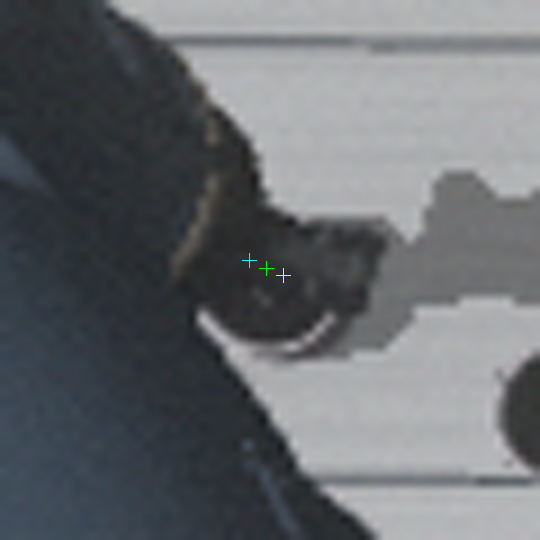

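No contact at TCP z 0.026. In the scene view the tip at (300,232) is still about 12 mm above the washer at (291,257). I'll keep descending.

Call:
carry_out(series=[[1,[0,0,0.001],0],[1,[0,0,0.001],0],[1,[0,0,0.001],0],[1,[0,0,0.001],0],[1,[0,0,0.001],0],[1,[0,0,0],0]])

```text
time_s: 4.95
tcp_pos: [0.5659, 0.3688, 0.0213]
eef_rot: [-0.0, 0.119, 0.993, -0.0]
force: [-1.2, 0.1, 0.9]
grip_width: 0.0001
```

Call:
carry_out(series=[[1,[0,0,0.001],0],[1,[0,0,0.001],0],[1,[0,0,0],0]])

```text
time_s: 5.25
tcp_pos: [0.5659, 0.3688, 0.0193]
eef_rot: [-0.0, 0.119, 0.993, -0.0]
force: [-0.5, 0.2, -0.6]
grip_width: -0.0003
```

Call:
carry_out(series=[[1,[0,0,0.001],0],[1,[0,0,0.001],0],[1,[0,0,0],0]])

```text
time_s: 5.55
tcp_pos: [0.5659, 0.3688, 0.0173]
eef_rot: [-0.0, 0.119, 0.993, -0.0]
force: [0.8, 1.3, -0.9]
grip_width: -0.0003
```

```bash
python3 look.py a3 scene 30
```

```text
tcp [0.5659 0.3688 0.0174] yaw_y 76.4 tilt 0.01 F [0.94 0.28 1.12] w -0.0001 t 5.6 d_tool [ 0.0001 -0.      0.0001]
```

View pics/a3_scene.png

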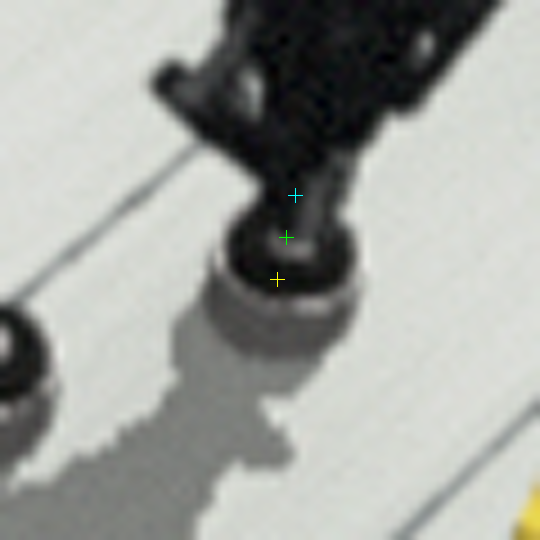

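Call:
carry_out(series=[[1,[0,0,0.001],0],[1,[0,0,0.001],0],[1,[0,0,0],0]])

```text
time_s: 5.9
tcp_pos: [0.5659, 0.3688, 0.0153]
eef_rot: [-0.0, 0.119, 0.993, -0.0]
force: [-0.5, -0.4, 0.3]
grip_width: 0.0002
```

Call:
carry_out(series=[[1,[0,0,0.001],0],[1,[0,0,0.001],0],[1,[0,0,0],0]])

```text
time_s: 6.2
tcp_pos: [0.5659, 0.3688, 0.0133]
eef_rot: [-0.0, 0.119, 0.993, -0.0]
force: [-0.3, 1.2, 0.5]
grip_width: 0.0002
```

Call:
carry_out(series=[[1,[0,0,0.001],0],[1,[0,0,0],0]])

```text
time_s: 6.4
tcp_pos: [0.5659, 0.3688, 0.0124]
eef_rot: [-0.0, 0.119, 0.993, -0.0]
force: [-0.6, 0.6, -1.2]
grip_width: 0.0001
```

```bash
python3 look.py a4 scene 24
```

```text
tcp [0.566  0.3688 0.0124] yaw_y 76.4 tilt 0.01 F [0.84 0.07 0.46] w -0.0002 t 6.45 d_tool [0.     0.     0.0001]
```

View pics/a4_scene.png

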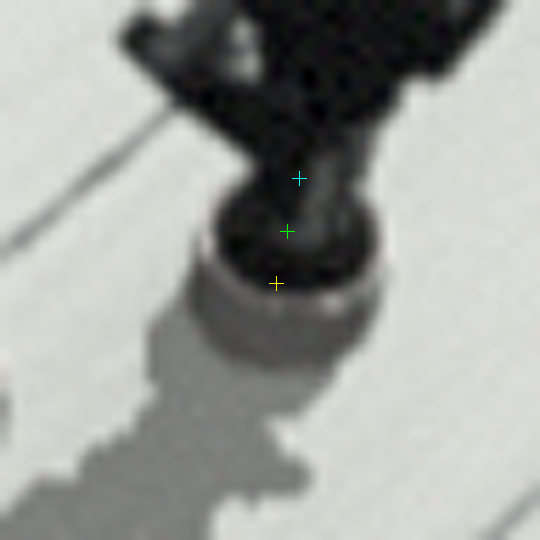

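Call:
carry_out(series=[[1,[0,0,0.001],0],[1,[0,0,0],0],[1,[0,0,0],0]])

```text
time_s: 6.75
tcp_pos: [0.566, 0.3688, 0.0115]
eef_rot: [-0.0, 0.119, 0.993, -0.0]
force: [0.9, -0.0, 0.3]
grip_width: 0.0001
```

Call:
carry_out(series=[[1,[0,0,0.001],0],[1,[0,0,0],0],[1,[0,0,0],0]])

```text
time_s: 7.05
tcp_pos: [0.566, 0.3688, 0.0105]
eef_rot: [-0.0, 0.119, 0.993, -0.0]
force: [-0.8, 0.6, 0.1]
grip_width: 0.0001
```

```bash
python3 look.py a5 scene 24; python3 -c "
from rig import sense
s=sense();print(s['joint_efforts'],s['force'],s['ft_torque'])"
```

```text
tcp [0.566  0.3688 0.0105] yaw_y 76.4 tilt 0.0 F [-0.24 -0.17  0.31] w -0.0 t 7.1 d_tool [0. 0. 0.]
[ 1.51472133e-03 -1.04000316e+02  4.60242784e+01 -4.13000118e-03
 -1.16699721e-04  2.06132046e-05] [-0.23688572 -0.1703925   0.30674191] [ 0.06083076 -0.00326205  0.02004264]
```

View pics/a5_scene.png

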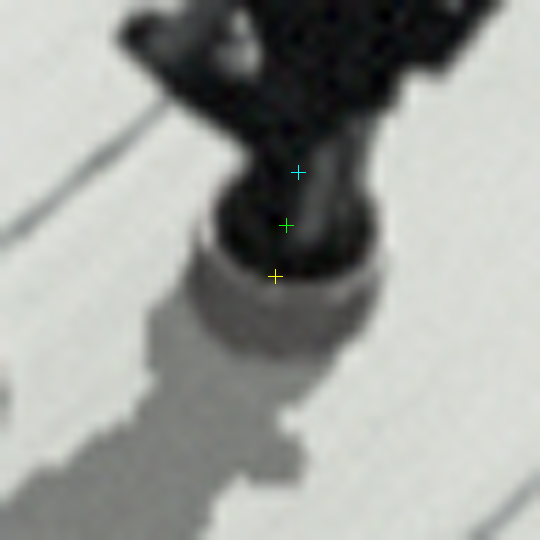

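```bash
python3 - <<'E'
from h import *
from rig import camera
c=camera("scene");pickle.dump(c,open("s5.pkl","wb"))
s,t=load()
def enh(im,x0=300,y0=110):
    a=im[y0:y0+50,x0:x0+60,::-1].astype(float)
    a=255*np.clip(a/140,0,1)**.6
    return cv2.resize(a.astype(np.uint8),None,fx=9,fy=9,interpolation=cv2.INTER_CUBIC)
cv2.imwrite("pics/e5.png",np.vstack([enh(c["image"])]))
cv2.imwrite("pics/e0.png",np.vstack([enh(s["image"])]))
E
```

```text
(no output)
```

View pics/e5.png

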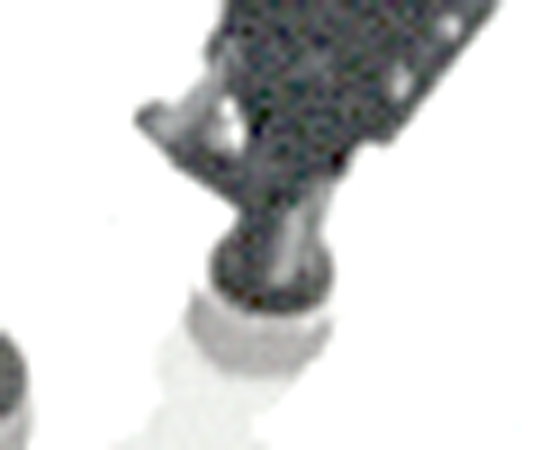

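View pics/e0.png

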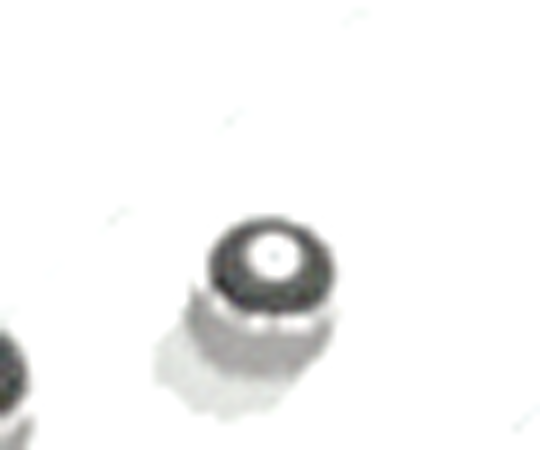

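The rubber's outline in the scene crop (bottom edge at y≈313) hasn't moved, so the tip at (280,282) is only just reaching it. Continuing in 1 mm steps.

Call:
carry_out(series=[[1,[0,0,0.001],0],[1,[0,0,0],0]])

```text
time_s: 7.35
tcp_pos: [0.566, 0.3688, 0.0094]
eef_rot: [-0.0, 0.119, 0.993, -0.0]
force: [0.6, 0.1, -0.0]
grip_width: 0.0002
```

Call:
carry_out(series=[[1,[0,0,0.001],0],[1,[0,0,0],0]])

```text
time_s: 7.55
tcp_pos: [0.5659, 0.3688, 0.0083]
eef_rot: [-0.0, 0.119, 0.993, -0.0]
force: [0.6, -0.1, -0.0]
grip_width: 0.0002
```

Call:
carry_out(series=[[1,[0,0,0.001],0],[1,[0,0,0],0]])

```text
time_s: 7.75
tcp_pos: [0.5659, 0.3688, 0.0073]
eef_rot: [-0.0, 0.119, 0.993, -0.0]
force: [0.6, -1.2, 0.5]
grip_width: -0.0
```

```bash
python3 - <<'E'
from h import *
from rig import camera
delta([.566,.3688,0])
c=camera("scene")
def enh(im,x0=300,y0=110):
    a=im[y0:y0+50,x0:x0+60,::-1].astype(float)
    a=255*np.clip(a/140,0,1)**.6
    return cv2.resize(a.astype(np.uint8),None,fx=9,fy=9,interpolation=cv2.INTER_CUBIC)
cv2.imwrite("pics/e6.png",enh(c["image"]))
E
```

```text
tcp [0.5659 0.3688 0.0073] yaw_y 76.4 tilt 0.01 F [ 0.62 -1.2   0.46] w -0.0 t 7.75 d_tool [-0.0001  0.      0.0073]
```

View pics/e6.png

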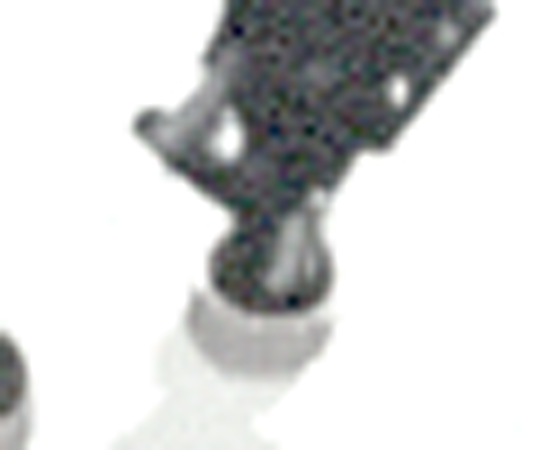

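Call:
carry_out(series=[[1,[0,0,0.001],0],[1,[0,0,0],0]])

```text
time_s: 8.0
tcp_pos: [0.566, 0.3689, 0.0065]
eef_rot: [0.0, 0.119, 0.993, 0.0]
force: [0.2, -0.1, 1.4]
grip_width: 0.0002
```

Call:
carry_out(series=[[1,[0,0,0.001],0],[1,[0,0,0],0]])

```text
time_s: 8.2
tcp_pos: [0.5661, 0.3689, 0.0055]
eef_rot: [0.0, 0.119, 0.993, 0.0]
force: [-0.2, -0.2, 1.4]
grip_width: 0.0
```

Call:
carry_out(series=[[1,[0,0,0.001],0],[1,[0,0,0],0]])

```text
time_s: 8.4
tcp_pos: [0.5661, 0.3689, 0.0045]
eef_rot: [0.0, 0.119, 0.993, 0.0]
force: [-0.3, 0.1, 3.0]
grip_width: 0.0001
```

```bash
cat > enh.py <<'E'
from h import *
from rig import camera
import sys
n,x0,y0,f=sys.argv[1],int(sys.argv[2]),int(sys.argv[3]),sys.argv[4]
delta([.566,.3688,0])
c=camera(n)
a=c["image"][y0:y0+50,x0:x0+60,::-1].astype(float)
a=255*np.clip(a/140,0,1)**.6
cv2.imwrite(f"pics/{f}.png",cv2.resize(a.astype(np.uint8),None,fx=9,fy=9,interpolation=cv2.INTER_CUBIC))
E
python3 enh.py scene 300 110 e7
```

```text
tcp [0.5661 0.3689 0.0045] yaw_y 76.4 tilt 0.01 F [-0.35  0.14  3.  ] w 0.0001 t 8.4 d_tool [ 0.0001 -0.0001  0.0045]
```

View pics/e7.png

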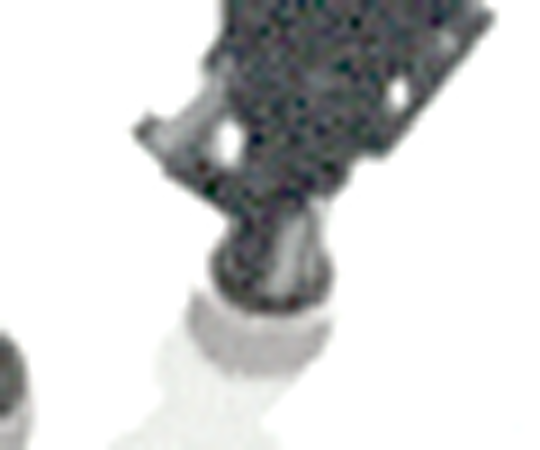

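Call:
carry_out(series=[[1,[0,0,0.001],0],[1,[0,0,0],0]])

```text
time_s: 8.65
tcp_pos: [0.5661, 0.3689, 0.0035]
eef_rot: [0.0, 0.119, 0.993, 0.0]
force: [-1.3, 0.1, 4.8]
grip_width: 0.0001
```

Call:
carry_out(series=[[1,[0,0,0.001],0],[1,[0,0,0],0]])

```text
time_s: 8.85
tcp_pos: [0.5661, 0.3689, 0.0025]
eef_rot: [0.0, 0.119, 0.993, 0.0]
force: [0.3, -0.9, 5.5]
grip_width: -0.0002
```

Call:
carry_out(series=[[1,[0,0,0],0],[1,[0,0,0],0]])

```text
time_s: 9.05
tcp_pos: [0.5661, 0.3689, 0.0026]
eef_rot: [0.0, 0.119, 0.993, 0.0]
force: [-1.4, 0.3, 6.1]
grip_width: -0.0001
```

Mount 0 (leftmost) pushes back with about 1.1 N/mm, reaching 6 N at 5.3 mm, so it is soft. The real tip contacts at TCP z ≈ 0.008, which puts it about 26 mm behind the reported TCP. Next is mount 1.

Call:
carry_out(series=[[1,[0,0,-0.025],0],[1,[0.0044,-0.0268,0],0],[1,[0.0044,-0.0268,0],0],[1,[0.0044,-0.0268,0],0],[1,[0.0044,-0.0268,0],0],[1,[0,0,0],0],[1,[0,0,0.008],0],[1,[0,0,0.006],0],[1,[0,0,0],0]])

```text
time_s: 9.95
tcp_pos: [0.5231, 0.2691, 0.012]
eef_rot: [-0.001, 0.118, 0.993, -0.0]
force: [0.2, 0.0, -0.3]
grip_width: -0.0001
```

```bash
python3 -c "
from h import *
delta([0.5235,0.269,0.008])"; python3 enh.py scene 265 125 f1
```

```text
tcp [0.5231 0.2691 0.012 ] yaw_y 76.4 tilt 0.1 F [ 0.25  0.01 -0.32] w -0.0001 t 9.95 d_tool [-0.0004  0.      0.004 ]
tcp [0.5231 0.2691 0.012 ] yaw_y 76.4 tilt 0.1 F [ 0.25  0.01 -0.32] w -0.0001 t 9.95 d_tool [-0.0183  0.107   0.0118]
```

View pics/f1.png

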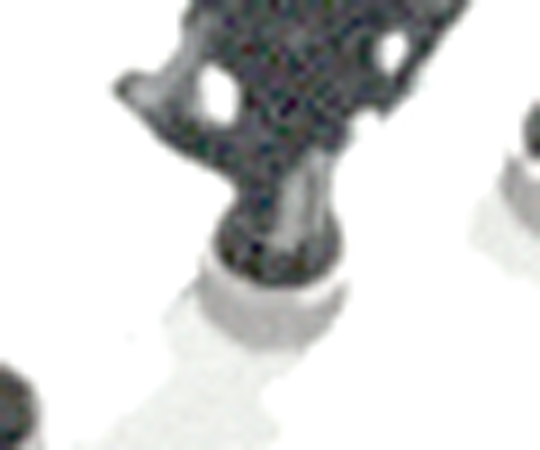

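The crop shows the finger tip over the middle of mount 1's rubber, at about (285,250). Pressing in steps to TCP z ≈ 0.0025.

Call:
carry_out(series=[[1,[0,0,0.002],0],[1,[0,0,0.002],0],[1,[0,0,0.002],0],[1,[0,0,0],0]])

```text
time_s: 10.4
tcp_pos: [0.5235, 0.2688, 0.0072]
eef_rot: [-0.0, 0.119, 0.993, -0.0]
force: [-1.1, 0.7, 0.9]
grip_width: -0.0003
```

Call:
carry_out(series=[[1,[0,0,0.001],0],[1,[0,0,0],0]])

```text
time_s: 10.6
tcp_pos: [0.5237, 0.2688, 0.0065]
eef_rot: [0.0, 0.119, 0.993, 0.0]
force: [-0.4, -0.3, 0.7]
grip_width: 0.0001
```

Call:
carry_out(series=[[1,[0,0,0.001],0],[1,[0,0,0],0]])

```text
time_s: 10.8
tcp_pos: [0.5238, 0.2688, 0.0056]
eef_rot: [0.0, 0.119, 0.993, 0.0]
force: [-0.3, 0.4, 1.7]
grip_width: -0.0
```

Call:
carry_out(series=[[1,[0,0,0.001],0],[1,[0,0,0],0]])

```text
time_s: 11.0
tcp_pos: [0.5238, 0.2688, 0.0046]
eef_rot: [0.0, 0.119, 0.993, 0.0]
force: [-0.4, -0.1, 2.4]
grip_width: -0.0001
```

Call:
carry_out(series=[[1,[0,0,0.001],0],[1,[0,0,0.001],0],[1,[0,0,0],0],[1,[0,0,0],0]])

```text
time_s: 11.4
tcp_pos: [0.5237, 0.2688, 0.0026]
eef_rot: [0.0, 0.119, 0.993, 0.0]
force: [-0.6, -0.4, 3.8]
grip_width: -0.0001
```

Call:
carry_out(series=[[1,[0,0,0.0005],0],[1,[0,0,0],0]])

```text
time_s: 11.6
tcp_pos: [0.5237, 0.2688, 0.0021]
eef_rot: [0.0, 0.119, 0.993, 0.0]
force: [0.5, 0.3, 4.7]
grip_width: 0.0002
```

Mount 1 has the same slope (4.7 N at about 4.5 mm), so it is soft too. On to mount 2.

Call:
carry_out(series=[[1,[0,0,-0.025],0],[1,[-0.0011,-0.0295,0],0],[1,[-0.0011,-0.0295,0],0],[1,[-0.0011,-0.0295,0],0],[1,[-0.001,-0.0297,0],0],[1,[0,0,0],0],[1,[0,0,0.008],0],[1,[0,0,0.006],0],[1,[0,0,0.003],0],[1,[0,0,0],0]])

```text
time_s: 12.6
tcp_pos: [0.4995, 0.1534, 0.0091]
eef_rot: [-0.001, 0.118, 0.993, -0.0]
force: [0.3, -0.2, -0.6]
grip_width: -0.0
```

```bash
python3 -c "
from h import *
delta([0.5,0.153,0.008])"; python3 enh.py scene 230 145 f2
```

```text
tcp [0.4995 0.1534 0.0091] yaw_y 76.4 tilt 0.08 F [ 0.27 -0.22 -0.59] w -0.0 t 12.6 d_tool [-0.0006 -0.0002  0.0011]
tcp [0.4995 0.1534 0.0091] yaw_y 76.4 tilt 0.08 F [ 0.27 -0.22 -0.59] w -0.0 t 12.6 d_tool [-0.0141  0.225   0.009 ]
```

View pics/f2.png

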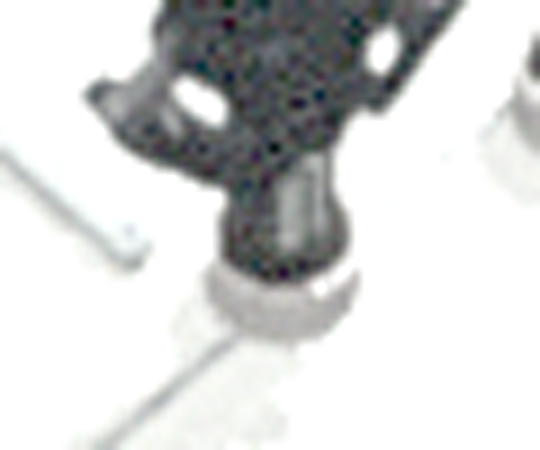

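Tip over mount 2's rubber, at about (290,245). Pressing.

Call:
carry_out(series=[[1,[0,0,0.001],0],[1,[0,0,0.001],0],[1,[0,0,0.001],0],[1,[0,0,0],0]])

```text
time_s: 13.05
tcp_pos: [0.5, 0.1529, 0.0069]
eef_rot: [-0.0, 0.119, 0.993, 0.0]
force: [-1.0, -0.1, 0.3]
grip_width: 0.0004
```

Call:
carry_out(series=[[1,[0,0,0.001],0],[1,[0,0,0.001],0],[1,[0,0,0],0]])

```text
time_s: 13.35
tcp_pos: [0.5001, 0.1529, 0.005]
eef_rot: [0.0, 0.119, 0.993, 0.0]
force: [-1.0, -0.8, 1.5]
grip_width: -0.0
```

Call:
carry_out(series=[[1,[0,0,0.001],0],[1,[0,0,0.0005],0],[1,[0,0,0],0]])

```text
time_s: 13.65
tcp_pos: [0.5001, 0.1529, 0.0035]
eef_rot: [0.0, 0.119, 0.993, 0.0]
force: [-0.7, 0.3, 3.3]
grip_width: 0.0003
```

Call:
carry_out(series=[[1,[0,0,0.001],0],[1,[0,0,0.0005],0],[1,[0,0,0],0]])

```text
time_s: 13.95
tcp_pos: [0.5001, 0.1529, 0.002]
eef_rot: [0.0, 0.119, 0.993, 0.0]
force: [-0.6, 1.0, 5.7]
grip_width: -0.0002
```

Call:
carry_out(series=[[1,[0,0,0],0],[1,[0,0,0],0]])

```text
time_s: 14.15
tcp_pos: [0.5001, 0.1529, 0.0021]
eef_rot: [0.0, 0.119, 0.993, 0.0]
force: [-0.6, -0.5, 5.6]
grip_width: -0.0
```

Mount 2 gives 5.6 N at about 4.8 mm, so it is soft. On to mount 3 by the bar.

Call:
carry_out(series=[[1,[0,0,-0.028],0],[1,[-0.0255,-0.0215,0],0],[1,[-0.0255,-0.0215,0],0],[1,[-0.0255,-0.0215,0],0],[1,[-0.0255,-0.0215,0],0],[1,[-0.0255,-0.0215,0],0],[1,[0,0,0],0],[1,[0,0,0.01],0],[1,[0,0,0.008],0],[1,[0,0,0.002],0],[1,[0,0,0],0]])

```text
time_s: 15.25
tcp_pos: [0.5977, 0.0191, 0.0094]
eef_rot: [-0.001, 0.118, 0.993, -0.0]
force: [-0.5, 0.1, 0.1]
grip_width: 0.0002
```

```bash
python3 -c "
from h import *
delta([0.5985,0.0185,0.008])"; python3 enh.py scene 220 195 f3
```

```text
tcp [0.5977 0.0191 0.0094] yaw_y 76.4 tilt 0.07 F [-0.55  0.11  0.14] w 0.0002 t 15.25 d_tool [-0.0009 -0.0004  0.0014]
tcp [0.5977 0.0191 0.0094] yaw_y 76.4 tilt 0.07 F [-0.55  0.11  0.14] w 0.0002 t 15.25 d_tool [0.1129 0.3325 0.0094]
```

View pics/f3.png

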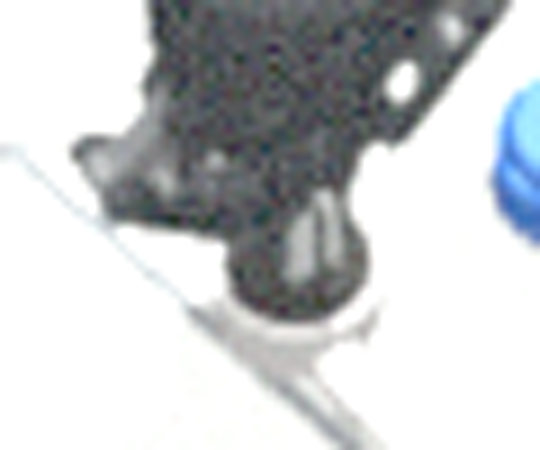

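Tip centred over mount 3's rubber, at about (305,270). Pressing.

Call:
carry_out(series=[[1,[0,0,0.001],0],[1,[0,0,0.001],0],[1,[0,0,0.001],0],[1,[0,0,0],0]])

```text
time_s: 15.7
tcp_pos: [0.5986, 0.0184, 0.007]
eef_rot: [0.0, 0.119, 0.993, 0.0]
force: [0.1, 0.7, -0.1]
grip_width: -0.0003
```

Call:
carry_out(series=[[1,[0,0,0.001],0],[1,[0,0,0.001],0],[1,[0,0,0],0]])

```text
time_s: 16.0
tcp_pos: [0.5987, 0.0184, 0.0051]
eef_rot: [0.0, 0.119, 0.993, 0.0]
force: [-1.1, 0.6, 4.9]
grip_width: 0.0003
```

Call:
carry_out(series=[[1,[0,0,0.001],0],[1,[0,0,0.0005],0],[1,[0,0,0],0]])

```text
time_s: 16.3
tcp_pos: [0.5987, 0.0184, 0.0038]
eef_rot: [0.0, 0.119, 0.993, 0.0]
force: [-2.5, 1.0, 8.7]
grip_width: 0.0001
```

The slope is about 2.7 N/mm, so this one is firm. Pressing on to about 13 N and holding.

Call:
carry_out(series=[[1,[0,0,0.001],0],[1,[0,0,0.0008],0],[1,[0,0,0],0]])

```text
time_s: 16.6
tcp_pos: [0.5987, 0.0184, 0.0023]
eef_rot: [0.0, 0.119, 0.993, 0.0]
force: [-4.0, 0.5, 12.9]
grip_width: -0.0001
```

Call:
carry_out(series=[[1,[0,0,0],0],[1,[0,0,0],0],[1,[0,0,0],0]])

```text
time_s: 16.9
tcp_pos: [0.5987, 0.0184, 0.0023]
eef_rot: [0.0, 0.119, 0.993, 0.0]
force: [-3.8, 0.7, 12.1]
grip_width: -0.0
```

Firm: 12–13 N at about 5 mm, held for over 0.3 s. Now I'll raise, open the gripper and look at where the open tips are.

Call:
carry_out(series=[[1,[0,0,-0.02],0],[-1,[0,0,-0.04],0],[-1,[0,0,0],2],[-1,[0,0,0],0],[-1,[0,0,0],0],[-1,[0,0,0],0],[-1,[0,0,0],0],[-1,[0,0,0],0]])

```text
time_s: 17.7
tcp_pos: [0.5983, 0.0184, 0.0612]
eef_rot: [-0.0, 0.136, 0.991, -0.0]
force: [-0.0, 0.4, -0.6]
grip_width: 0.0851
```

```bash
python3 look.py g1 scene,top 45
```

```text
tcp [0.5985 0.0184 0.0615] yaw_y 74.4 tilt 0.02 F [ 0.31 -0.5  -0.36] w 0.0854 t 17.8 d_tool [ 0.0002 -0.0001  0.0002]
```

View pics/g1_scene.png

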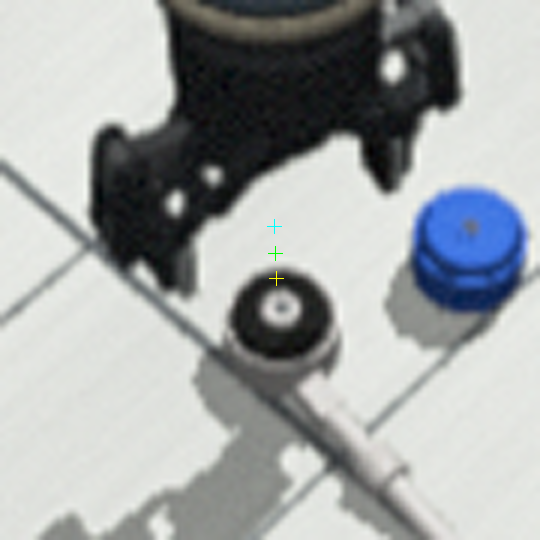

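View pics/g1_top.png

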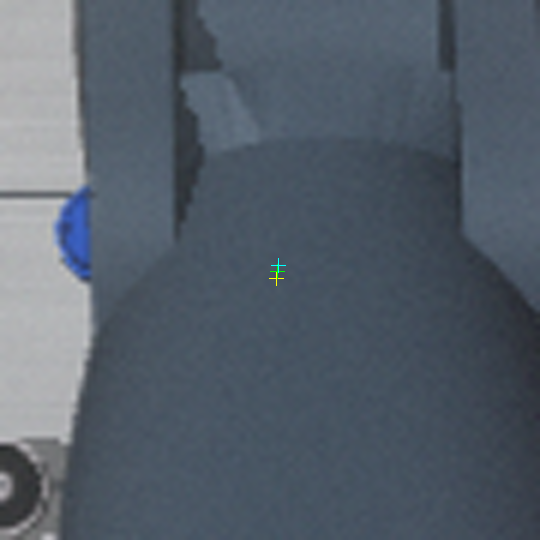

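```bash
python3 - <<'E'
from h import *
s,t=load()
for c,n in((t,'t'),(s,'s')):
    hsv=cv2.cvtColor(c["image"],cv2.COLOR_RGB2HSV);m=cv2.inRange(hsv,(105,120,60),(125,255,255))
    if n=='s': m[:150]=0
    k,_,st,ce=cv2.connectedComponentsWithStats(m)
    i=1+np.argmax(st[1:,4]);print(n,st[i],ce[i],ray(c,*ce[i],.025))
# bar pixel axis near end
print(ray(t,(575/4+120),(132/4+150),.02), ray(t,600/4+120,60/4+150,.02))
E
```

```text
t [228 171  16  16 185] [235.04324324 178.21081081] [0.62656598 0.10464419 0.025     ]
s [275 203  19  20 302] [283.50993377 212.24503311] [0.63232836 0.0995096  0.025     ]
[0.61352071 0.017481   0.02      ] [ 0.66940617 -0.00120339  0.02      ]
```

Call:
carry_out(series=[[-0.55,[0,0,0],-7.5],[-0.55,[0,0,0],-7.5],[-0.55,[0,0,0],-7.5],[-0.55,[0,0,0.02],0],[-0.55,[0,0,0.02],0],[-0.55,[0,0,0.015],0],[-0.55,[0,0,0],0],[-0.55,[0,0,0],0]])

```text
time_s: 18.6
tcp_pos: [0.5986, 0.0184, 0.007]
eef_rot: [-0.0, -0.06, 0.998, 0.0]
force: [0.6, -0.5, 0.1]
grip_width: 0.0663
```

```bash
python3 look.py g2 scene 40; python3 -c "
from h import *
delta([0.5985,0.0185,-.022])"
```

```text
tcp [0.599  0.0184 0.0075] yaw_y 96.9 tilt 0.05 F [ 0.47  1.57 -0.81] w 0.0658 t 18.65 d_tool [0.0005 0.     0.0005]
tcp [0.599  0.0184 0.0075] yaw_y 96.9 tilt 0.05 F [ 0.47  1.57 -0.81] w 0.0658 t 18.65 d_tool [0.0006 0.0001 0.0295]
```

View pics/g2_scene.png

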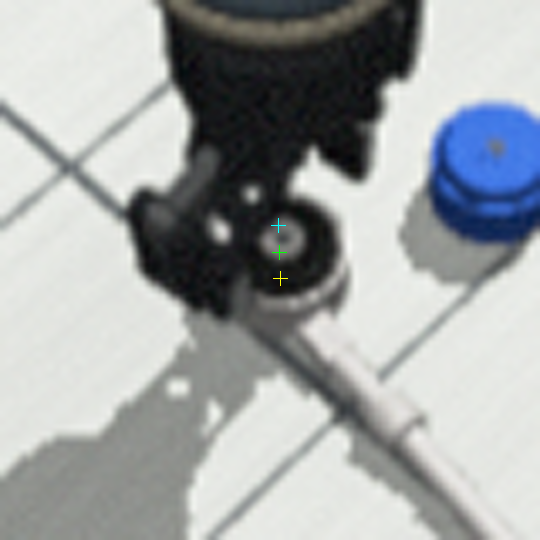

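The tips at (230,310) and (355,175) straddle the mount at (285,240), and the bar end is clear of both. Descending.

Call:
carry_out(series=[[-0.55,[0,0,0.005],0],[-0.55,[0,0,0.005],0],[-0.55,[0,0,0.005],0],[-0.55,[0,0,0.005],0],[-0.55,[0,0,0],0]])

```text
time_s: 19.15
tcp_pos: [0.598, 0.0184, -0.0142]
eef_rot: [-0.001, -0.06, 0.998, 0.0]
force: [-0.5, -0.5, 0.1]
grip_width: 0.066
```

Call:
carry_out(series=[[-0.55,[0,0,0.004],0],[-0.55,[0,0,0.004],0],[-0.55,[0,0,0],0]])

```text
time_s: 19.45
tcp_pos: [0.5982, 0.0184, -0.0219]
eef_rot: [-0.0, -0.06, 0.998, 0.0]
force: [-0.5, 0.4, -0.7]
grip_width: 0.0662
```

```bash
python3 look.py g3 scene 30
```

```text
tcp [ 0.5984  0.0184 -0.0216] yaw_y 96.9 tilt 0.02 F [ 0.73  0.5  -0.07] w 0.0658 t 19.5 d_tool [0.0002 0.     0.0003]
```

View pics/g3_scene.png

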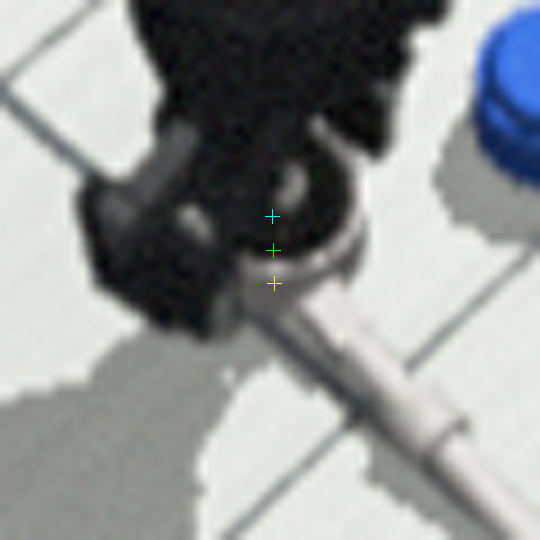

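Tips are about 13 mm above the table beside the cup, with the near tip at (210,335). Closing.

Call:
carry_out(series=[[0.6,[0,0,0],0],[0.6,[0,0,0],0],[0.6,[0,0,0],0],[0.6,[0,0,0],0],[0.6,[0,0,0],0]], squeeze=40)

```text
time_s: 20.0
tcp_pos: [0.5988, 0.0184, -0.0208]
eef_rot: [0.0, -0.06, 0.998, -0.0]
force: [-2.1, -0.0, 5.5]
grip_width: 0.049
```

```bash
python3 look.py g4 scene 30
```

```text
tcp [ 0.5988  0.0184 -0.0208] yaw_y 96.9 tilt 0.03 F [-1.39 -0.15  5.4 ] w 0.0491 t 20.05 d_tool [-0. -0. -0.]
```

View pics/g4_scene.png

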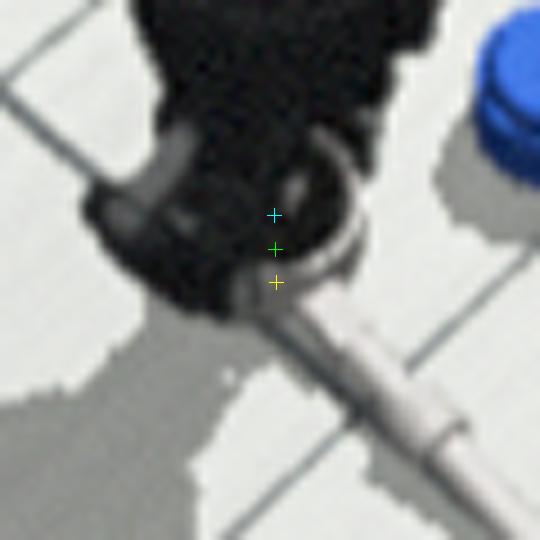

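Call:
carry_out(series=[[0.6,[0,0,-0.01],0],[0.6,[0,0,-0.02],0],[0.6,[0,0,-0.03],0],[0.6,[0,0,0],0],[0.6,[0,0,0],0]])

```text
time_s: 20.55
tcp_pos: [0.5991, 0.0184, 0.0396]
eef_rot: [0.001, -0.06, 0.998, -0.0]
force: [-0.4, -0.0, -2.4]
grip_width: 0.0493
```

```bash
python3 look.py g5 scene 45;python3 -c "
from h import *
delta([0.50,-0.256,.187])"
```

```text
tcp [0.5984 0.0184 0.0386] yaw_y 96.9 tilt 0.0 F [ 0.02  0.05 -1.77] w 0.0485 t 20.6 d_tool [-0.0007 -0.0001 -0.001 ]
tcp [0.5984 0.0184 0.0386] yaw_y 96.9 tilt 0.0 F [ 0.02  0.05 -1.77] w 0.0485 t 20.6 d_tool [ 0.1306 -0.2606 -0.1484]
```

View pics/g5_scene.png

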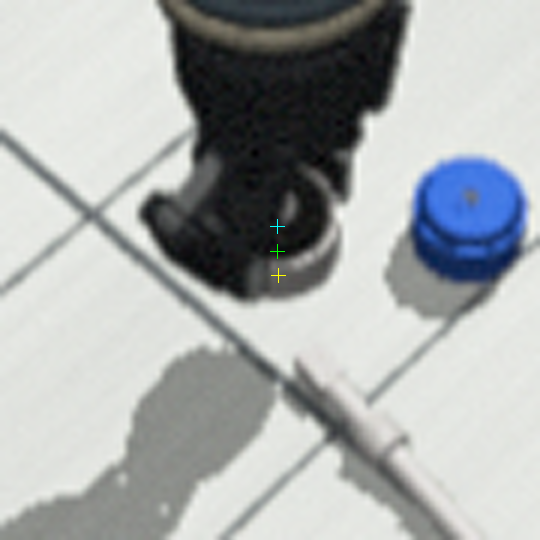

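Held, with the bar still in place at (310,360)–(460,540). I'll lift and turn the jaws along the tray.

Call:
carry_out(series=[[0.6,[0,0,-0.0125],8.1],[0.6,[0,0,-0.0125],8.1],[0.6,[0,0,-0.0125],8.1],[0.6,[0,0,-0.0125],8.1],[0.6,[0,0,-0.0125],8.1],[0.6,[0,0,-0.0125],8.1],[0.6,[0,0,-0.0125],8.1],[0.6,[0,0,-0.0125],8.1],[0.6,[0,0,-0.0125],8.1],[0.6,[0,0,-0.0125],8.1],[0.6,[0,0,-0.0125],8.1],[0.6,[0,0,-0.0125],8.1]])

```text
time_s: 21.8
tcp_pos: [0.598, 0.0184, 0.188]
eef_rot: [-0.001, 0.711, 0.703, -0.001]
force: [-0.3, 0.0, -1.9]
grip_width: 0.0489
```

```bash
python3 -c "
from h import *
delta([0.49,-0.255,.187])
from rig import sense;print(sense()['q'])"
```

```text
tcp [0.598  0.0184 0.188 ] yaw_y -0.7 tilt 0.12 F [-0.26  0.03 -1.9 ] w 0.0489 t 21.8 d_tool [-0.2746 -0.1049  0.0012]
[ 3.06979727e-02  4.26430497e-01  2.19414780e-01  1.36582231e+00
 -1.59960077e-05  1.61300512e+00]
```

Call:
carry_out(series=[[0.6,[-0.0275,-0.0105,0],0],[0.6,[-0.0275,-0.0105,0],0],[0.6,[-0.0275,-0.0105,0],0],[0.6,[-0.0275,-0.0105,0],0],[0.6,[-0.0275,-0.0105,0],0],[0.6,[-0.0275,-0.0105,0],0],[0.6,[-0.0275,-0.0105,0],0],[0.6,[-0.0275,-0.0105,0],0],[0.6,[-0.0275,-0.0105,0],0],[0.6,[-0.0275,-0.0105,0],0],[0.6,[0,0,0],0],[0.6,[0,0,0],0]])

```text
time_s: 23.0
tcp_pos: [0.4915, -0.2561, 0.1878]
eef_rot: [-0.001, 0.71, 0.705, -0.0]
force: [0.3, 0.1, -1.8]
grip_width: 0.0489
```

```bash
python3 look.py k1 scene,top 60;python3 -c "
from h import *
delta([0.49,-0.255,.1015])"
```

```text
tcp [ 0.492  -0.2553  0.1882] yaw_y -0.3 tilt 0.06 F [ 0.78  0.72 -2.1 ] w 0.0491 t 23.1 d_tool [-0.0009 -0.0006  0.0004]
tcp [ 0.492  -0.2553  0.1882] yaw_y -0.3 tilt 0.06 F [ 0.78  0.72 -2.1 ] w 0.0491 t 23.1 d_tool [ 0.0002 -0.002   0.0867]
```

View pics/k1_scene.png

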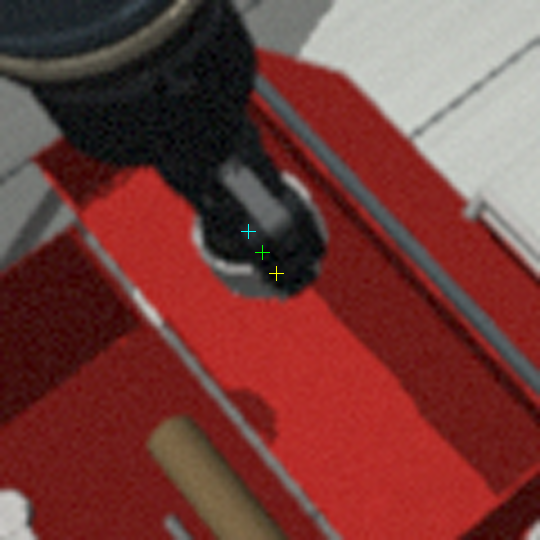

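View pics/k1_top.png

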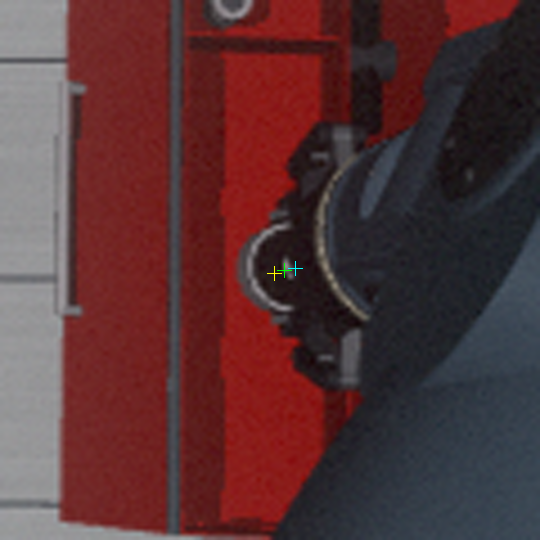

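The mount is over the middle of the compartment: at (290,265) in the top view, between rims at x≈182 and 345. Lowering.

Call:
carry_out(series=[[0.6,[0,0,0.015],0],[0.6,[0,0,0.015],0],[0.6,[0,0,0.015],0],[0.6,[0,0,0.015],0],[0.6,[0,0,0.015],0],[0.6,[0,0,0.005],0],[0.6,[0,0,0],0]])

```text
time_s: 23.8
tcp_pos: [0.4919, -0.2551, 0.1082]
eef_rot: [-0.001, 0.709, 0.705, -0.0]
force: [-0.8, -0.5, -1.6]
grip_width: 0.0489
```

Call:
carry_out(series=[[0.6,[0,0,0.002],0],[0.6,[0,0,0.001],0],[0.6,[0,0,0.001],0],[0.6,[0,0,0],0]])

```text
time_s: 24.2
tcp_pos: [0.4921, -0.2561, 0.1049]
eef_rot: [0.0, 0.709, 0.705, 0.0]
force: [-0.2, 1.4, -1.0]
grip_width: 0.0491
```

Call:
carry_out(series=[[0.6,[0,0,0.001],0],[0.6,[0,0,0.001],0],[0.6,[0,0,0],0]])

```text
time_s: 24.5
tcp_pos: [0.4919, -0.256, 0.1026]
eef_rot: [-0.0, 0.709, 0.705, -0.0]
force: [-0.1, -0.5, -1.0]
grip_width: 0.049
```

Call:
carry_out(series=[[0.6,[0,0,0.001],0],[0.6,[0,0,0],0]])

```text
time_s: 24.7
tcp_pos: [0.492, -0.256, 0.1016]
eef_rot: [-0.0, 0.709, 0.705, -0.0]
force: [-0.5, -0.4, -1.4]
grip_width: 0.0489
```

Call:
carry_out(series=[[0.6,[0,0,0.001],0],[0.6,[0,0,0],0]])

```text
time_s: 24.9
tcp_pos: [0.4921, -0.256, 0.1012]
eef_rot: [0.0, 0.709, 0.705, 0.0]
force: [-3.1, 1.5, 6.8]
grip_width: 0.0488
```

```bash
python3 look.py k2 scene 40
```

```text
tcp [ 0.4921 -0.256   0.1012] yaw_y -0.3 tilt 0.03 F [-3.2   1.32  6.22] w 0.0487 t 24.95 d_tool [-0.      0.0001 -0.    ]
```

View pics/k2_scene.png

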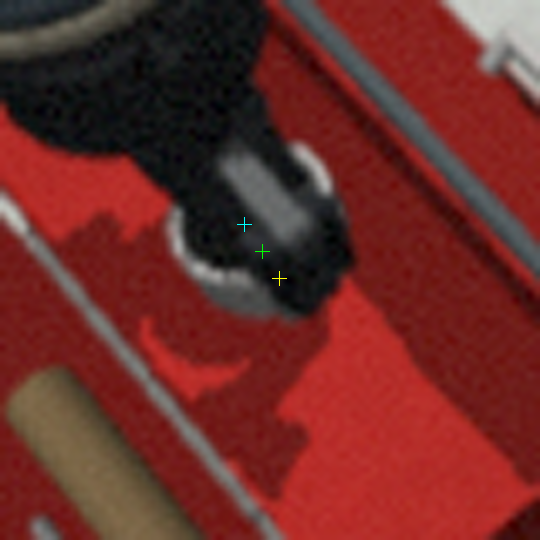

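The mount is on the floor: the force steps to +6 N at TCP z 0.101, as expected. Releasing with a modest opening, then retreating upward.

Call:
carry_out(series=[[0.2,[0,0,0],0],[-0.3,[0,0,0],0],[-0.5,[0,0,0],0],[-0.7,[0,0,0],0],[-0.7,[0,0,0],0],[-0.7,[0,0,-0.01],0],[-0.7,[0,0,-0.02],0],[-0.7,[0,0,-0.03],0],[-0.7,[0,0,-0.04],0],[-0.7,[0,0,-0.04],0]])

```text
time_s: 25.95
tcp_pos: [0.4916, -0.2558, 0.2429]
eef_rot: [0.0, 0.709, 0.705, 0.0]
force: [1.1, -0.1, -1.1]
grip_width: 0.0725
```

Call:
carry_out(series=[[-0.7,[0.03,-0.02,-0.02],0],[-0.7,[0.03,-0.02,0],0],[-0.7,[0.03,-0.02,0],0],[-0.7,[0.03,-0.02,0],0],[-0.7,[0.03,0,0],0],[-0.7,[0.03,0,0],0],[-0.7,[0.03,0,0],0],[-0.7,[0.03,0,0],0],[-0.7,[0.03,0,0],0],[-0.7,[0.03,0,0],0],[-0.7,[0.03,0,0],0],[-0.7,[0,0,0],0]])

```text
time_s: 27.15
tcp_pos: [0.4137, 0.077, 0.2614]
eef_rot: [-0.0, 0.708, 0.706, 0.0]
force: [-0.3, 0.3, -0.4]
grip_width: 0.0728
```

```bash
python3 - <<'E'
from h import *
from rig import camera
delta([.49,-.25,.2])
s0,t0=load()
for n in("scene","top"):
    c=camera(n);pickle.dump(c,open(n+"_end.pkl","wb"))
    cv2.imwrite(f"pics/end_{n}.png",cv2.resize(c["image"][:,:,::-1],(800,600),interpolation=cv2.INTER_CUBIC))
E
```

```text
tcp [0.4137 0.077  0.2614] yaw_y -0.2 tilt 0.05 F [-0.3   0.35 -0.37] w 0.0728 t 27.15 d_tool [-0.3268  0.0771  0.0612]
```

View pics/end_scene.png

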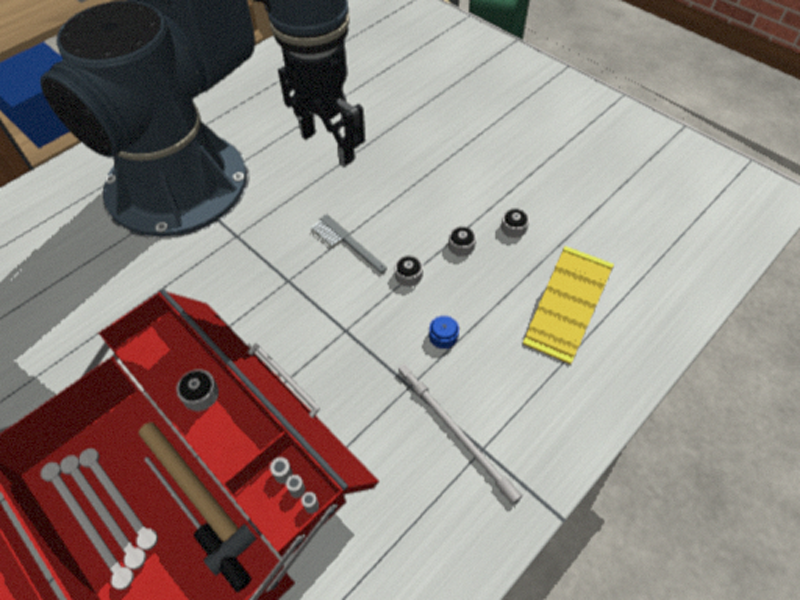

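View pics/end_top.png

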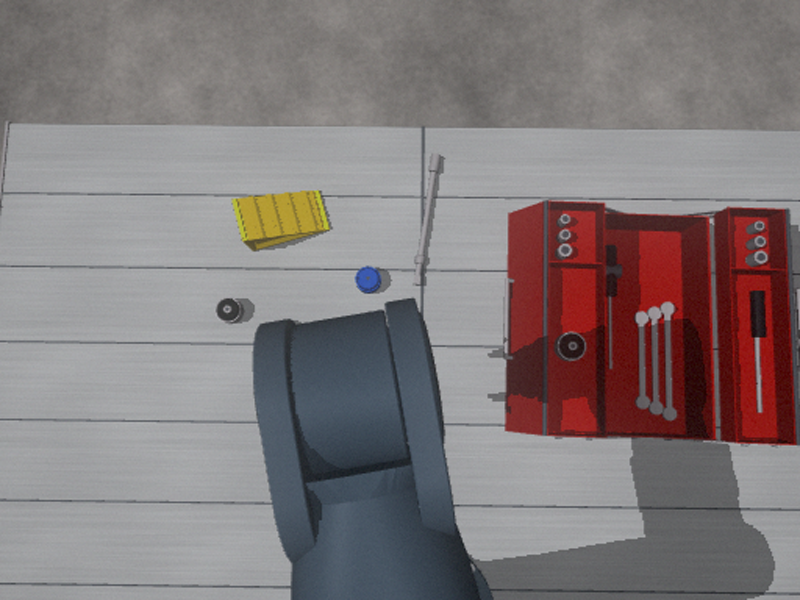

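The firm mount stands upright in the long compartment: scene (196,388), top (571,346). The soft mounts at scene (408,267), (462,238) and (515,219), and the bar, chock and brush, are at their starting pixels. Handing in.

```bash
python3 -c "
from rig import order
print(order.finish_job())"
```

```text
the job is handed in; nothing more can be done
None
```

I squeezed all four mounts. Only the one beside the extension bar was firm, and it now stands in the long compartment of the tray, released.

- **Squeeze results:** The firm mount pushed back with 12–13 N at about 5 mm (around 2.6 N/mm), held for more than 0.3 s. The other three gave about 1.1 N/mm and reached 6.1, 4.7 and 5.6 N at about 4.5–5.3 mm, so I judged them soft and left them standing.
- **Placing:** The firm mount was set down until it touched the tray floor, and the gripper opened and withdrew clear of everything. The job was handed in at about 27 s of the 58 s allowed.
- **Last checks:** The final scene view shows the firm mount upright in the compartment, and the soft mounts, bar, chock and brush at their starting pixels. In the final top view the arm hid two of the soft mounts and the brush, so for those I relied on the scene view alone.
- **What disagreed:** The shut fingertips first touched rubber with the reported TCP about 26 mm lower than expected. I therefore set depths from the onset of contact force rather than from the reported TCP height. Triangulating the mount tops from the two cameras also came out about 9 mm low.

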